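Put up the plier rail on the bench's sloping tool desk

TASK

Put up the plier rail on the sloping tool desk: hang the loose bracket on the bare screw, keyhole over the head and then slid down until the screw is fully home in the narrow slot, plate flat on the board and upright like the bracket beside it. Then lay the square bar across the two brackets, down in both notches and with its ends standing out past both, and let go. Do not push about or knock over the jar, the borax dish, the hand torch or the soldering clamp stand.

Things in the scene. Friction and masses are not known exactly. Their poses are not given: they have to be found in the camera images.
- bracket_block (a point): Loose rail bracket, 0.24 kg, lying on its back: steel plate 120 x 56 x 4 mm with a notched beech block 40 (x) x 20 (y) mm rising 44 mm from its face. Axes: x along the plate to its top (keyhole) end, y across, z out of the face with the block. Point: on the block's axis, 26 mm above the plate's back; the plate reaches 30 mm past it to -x, 90 mm to +x.
- bracket_slot (a point): Point of the loose bracket in the plane of the plate's back where the screw's axis stands when home in the narrow slot: on the middle line, 70 mm from the block's axis to +x (axes as bracket_block). The slot, 10 mm wide, ends 3.5 mm beyond; towards -x it opens into the wide hole, 24 mm across, centred 24 mm from this point.
- screw (a point): Bare screw standing straight out of the board: shank 7 mm thick, head 16 mm across, its underside 7 and its top 12.5 mm from the board; left or right of the bracket already up. Point: on its axis at the board's surface. Axes: x up the slope, y left along the board, z out of the board, which rises 35 degrees away from the robot. The hung bracket has these axes, its slot point here.
- notch_up (a point): Notch of the bracket that is already up, screwed tight and equal to the loose one. The notch is cut across the block's top, open along z, through in y: 22 mm wide in x, 18 mm deep, walls 9 mm thick. Point: middle of its floor, 30 mm from the plate's back (the board); the bracket's screw is 70 mm further up the slope. Axes as screw.
- rest (a point): Where the bar's middle belongs: midway between the notches (y = +-70 mm), 8 mm over their floors, 38 mm from the board. Axes as screw; in them the board spans x -85 to 170, y +-200 mm. Ledge and files below x = -70 mm stand up to 22 mm from the board, a strip with file handles at x 133 to 155 mm up to 75 mm, the side cheeks at y beyond +-200 mm 40 mm.
- bar_center (a point): Centre of the loose square aluminium bar, 200 mm long, 16 x 16 mm, 0.14 kg, lying on the bench at the start. Its y axis runs along its length, z up.
- jar: Glass jar with a white lid, 52 mm across, 70 mm tall; origin under its middle. Stands on the bench, leave alone.
- torch: Black hand torch with a brass burner, standing on a foot 66 mm across, 156 mm tall, burner reaching 45 mm from its axis; origin under its middle. Stands beside the desk, leave alone.
- third_hand: Soldering clamp stand: heavy black foot 76 mm across with a thin tweezer arm reaching 78 mm along its x axis, 86 mm tall; origin under its middle. Stands on the other side of the desk, leave alone.
- dish: White ceramic borax dish, 60 mm across, 24 mm tall; origin under its middle. Stands on the bench near the bar, leave alone.
Mind the look-alikes: they are no part of the job. What is shaped like the part that bears bracket_block but green is not meant.

How it is judged:
On the way, in this order (a step that is already met when the one before it is completed fails the run):
1. the loose bracket hangs on the bare screw: screw home in the narrow slot, plate flat on the board and upright (x of bracket_slot in the frame of screw between -0.004 and 0.005 m and y of bracket_slot in the frame of screw between -0.004 and 0.004 m and z of bracket_slot in the frame of screw below 0.004 m and angle between the z axis of bracket_slot and the z axis of screw, either way round below 0.06 rad and angle between the x axis of bracket_slot and the x axis of screw, either way round below 0.12 rad), for 0.2 s.
2. the bar lies across both brackets, down in both notches (x of bar_center in the frame of rest between -0.006 and 0.006 m and y of bar_center in the frame of rest between -0.018 and 0.018 m and z of bar_center in the frame of rest below 0.004 m and angle between the y axis of bar_center and the y axis of rest, either way round below 0.05 rad), for 0.2 s.
At the end, for the whole second after the job is handed in: The bracket hangs with the screw home in its narrow slot (within 4 to 5 mm), its plate flat on the board (4 mm, 3 degrees) and upright (7 degrees); the bar lies on both notch floors (4 mm), along the board (3 degrees), its ends past both brackets (within 18 mm of centred); all let go (all of step 1 and all of step 2); the robot touches nothing.
It fails at once if the jar is pushed more than 25 mm or tipped (distance of jar from where it was at the start of the episode above 0.025 m or angle between jar's own z axis and vertical above 0.35 rad).
It fails at once if the torch is pushed more than 25 mm or tipped (distance of torch from where it was at the start of the episode above 0.025 m or angle between torch's own z axis and vertical above 0.35 rad).
It fails at once if the soldering clamp stand is pushed more than 25 mm or tipped (distance of third_hand from where it was at the start of the episode above 0.025 m or angle between third_hand's own z axis and vertical above 0.35 rad).
It fails at once if the borax dish is pushed more than 25 mm or tipped (distance of dish from where it was at the start of the episode above 0.025 m or angle between dish's own z axis and vertical above 0.35 rad).
It also fails if it takes over 54 s, if anything falls off the work surface, if the arm or the gripper's body presses on something with over 40 N, if the wrist force passes 120 N, or if a joint passes its speed limit or range.

ROBOT

A 6-joint arm with a two-finger parallel gripper is mounted at the origin on the work surface. World frame = base frame: x ahead of the robot, y to its left, z up, the work surface at z = 0. Lengths are in m, angles in rad, forces in N, time in s.
With the tool pointing down it reaches from about 0.425 to 0.95 m from the base axis. Payload 14.7 kg.
Tool frame: the origin (TCP) lies midway between the tips of the shut fingers; the grasp point (between the pads) lies 19 mm behind it (arm.hold_point_z is the distance from the TCP to the grasp point, in m); z points along the fingers, y is the direction in which the jaws open and shut (so a half turn about z gives the same grasp; the last joint's range is limited). The gripper opens to 85 mm and grips with 20 to 120 N. Pads are 22 mm wide; open, the fingers measure 114 mm over their backs; the gripper's body (76 mm by 85 mm) begins 54 mm behind the grasp point. The pads swing forward as they close: fully open they stand 13 mm farther back than shut.
Start: joints at [-1.358, 0.48, 1.596, -0, 1.065, -0.047], TCP at [0.167, -0.628, 0.231] pointing down, gripper open.
Joint ranges: [-2.75, 2.75], [-0.82, 2.05], [0.23, 2.67], [-1.56, 4.7], [0.09, 2.69], [-2.92, 2.92]. Speed limits (rad/s): [1.89, 1.89, 2.39, 3.01, 3.01, 3.01].

INTERFACE

Orientations are given as [roll, pitch, yaw] about the fixed x, y, z axes, in that order (R = Rz(yaw) Ry(pitch) Rx(roll)).
In Python, from plant import arm gives the robot as it stands.
- The arm moves only by the tool send_rows, never from a script. Its argument "plan" is a list that holds one entry, the list of rows, each a list of 5 numbers: the closure in counts, from 0 (fully open) to 255 (shut), then the shift along the tool's x, y, z as a fraction of full scale, then the turn about the tool's z as a fraction of full scale. In form: [[[grip, dx, dy, dz, turn], ...]]. A call has 1 to 10 rows; each row is the pose to reach, as a shift and turn from the pose commanded when the call began, along the tool's axes at that moment; what a row does not reach only later rows make up. Full scale, the value 1, is 60 cm for a shift and 90 degrees for a turn. A row lasts 1/12 s, in which the tool goes at most 41.7 mm and 7.16 degrees, less where a joint would pass 70% of its speed; a pose out of reach is approached as far as the arm can. A call with a number of a shift or a turn outside -1 to 1 is refused whole. A call with a gripper value outside its range is refused whole. The fingers move at their own pace and stop on an object; "newtons" is the grip in N (left out, the last holds). Time passes only in rows, so rows that repeat a pose let the fingers close. It gives the time, the measured TCP pose, the force and the opening at its end, in the units of the state.
- arm.observe(): the state, without advancing time (a new reading comes with each control period).
- arm.camera(name): name is "side" or "top" or "wrist"; returns (picture, depth): 480x640x3 uint8, red, green, blue; 480x640 float32, m along the optical axis (not along the pixel's ray), 0 where there is no reading.
- arm.camera_params(name): a dict with "K" (3x3 intrinsics, pixels), "R" (3x3) and "t" (3): a world point X has camera coordinates R X + t; the wrist camera has in their place "T_tool_cam" (4x4, takes a point from camera to tool coordinates, whose origin is the TCP and whose axes are the flange's). Camera axes: x right, y down, z forward; pixel columns grow to the right and rows downward; lengths in m; the calibration is good to about 2 mm. The wrist camera is an equidistant fisheye: a pixel r from the principal point sees the ray r / f radians off the axis. A picture is of the moment at which its call begins: read the wrist's pose just before it. camera_params takes no time and is no camera call.
- arm.close_job(): hands the job in, once; it reports no verdict.
Trained networks look in the newest picture that a camera, given by its name, has taken for a name from the list of things; names that differ only in an ending like _2 or _b are one class to them, and where a whole thing is asked for, a point or a joint stands for the part that bears it (a point fixed in the world has none). Each returns a list of dicts, best first, with "confidence" (0 to 1); they miss things now and then, are a little off and sometimes report something else, mostly with a low value. They report only what shows in the picture. A call takes as long as a camera call. They do not tell look-alikes from the thing itself.
- arm.find_in(camera, thing): "centre" ([x, y, z] in m, in world coordinates, good to about 4 mm: the middle of the surface that is visible of it).
- arm.tip_of(camera, thing): "centre" ([x, y, z] in m, in world coordinates, good to about 4 mm: a listed point, or the origin of a listed thing).
The state is a dict: "time": time; "joint_positions": joint angles; "qvel": joint speeds; "joint_efforts": joint torques, N m; "tcp_pos": TCP position; "ee_rot": TCP orientation; "ft_force": force on the tool from outside, world axes, zero at the start; "moment": the same for the moment, N m; "opening": finger opening in m.
Only numpy, scipy, OpenCV 4.12 (cv2) and the standard library are available. Lean on these libraries where they do the work, as an engineer would, in place of code of your own. Each camera call takes 0.05 s, during which the arm holds its last target. There are 200 camera calls.

## Working session

There is one attempt and no reset: what is moved stays moved. The work goes in short steps, Python scripts to look and compute and a tool call to move; the robot and the scene stay as the last step left them, time stands still between calls to the robot, and variables do not carry over. Pictures are saved under pics/ and viewed, on a budget of 15 in all, crops included, one or two more only if the job needs it, and the job is handed in when it is done.

Besides the shell and the picture viewer there is one more tool, called in YAML: its name, and indented under it one key for each argument. send_rows: Moves the arm, as the interface text tells. Its arguments: {"type":"object","properties":{"plan":{"type":"array"},"newtons":{"type":"number"}},"required":["plan"]}

```bash
ls; mkdir -p pics; cat > h.py <<'E'
import numpy as np, cv2
from plant import arm
def unproj(cam,uv,d):
    p=arm.camera_params(cam);K=np.array(p["K"]);R=np.array(p["R"]);t=np.array(p["t"])
    uv=np.atleast_2d(uv).astype(float);d=np.atleast_1d(d)
    c=np.c_[(uv[:,0]-K[0,2])/K[0,0]*d,(uv[:,1]-K[1,2])/K[1,1]*d,d]
    return (c-t)@R
def proj(cam,X):
    p=arm.camera_params(cam);K=np.array(p["K"]);c=np.atleast_2d(X)@np.array(p["R"]).T+p["t"]
    c=c@K.T;return c[:,:2]/c[:,2:]
def cloud(cam,d):
    v,u=np.mgrid[:480,:640]
    return unproj(cam,np.c_[u.ravel(),v.ravel()],d.ravel()).reshape(480,640,3)
E
python3 - <<'E'
from h import *
np.set_printoptions(precision=4,suppress=True)
s=arm.observe();print(s["tcp_pos"],s["ee_rot"],s["opening"])
ims=[]
for c in("top","side"):
    im,d=arm.camera(c);np.savez(f"{c}0.npz",im=im,d=d);cv2.imwrite(f"pics/{c}0.png",im[:,:,::-1])
    print(c,arm.camera_params(c)["K"][0][0],"campos",-np.array(arm.camera_params(c)["R"]).T@arm.camera_params(c)["t"])
    for t in["bracket_block","bracket_slot","screw","notch_up","rest","bar_center","jar","torch","third_hand","dish"]:
        for r in arm.tip_of(c,t): print(t,np.array(r["centre"]),round(r["confidence"],2),proj(c,r["centre"])[0].round())
E
```

```text
pics
[ 0.1669 -0.6278  0.2306] [-3.1403 -0.0001  0.2598] 0.08540414646721785
top 459.34685446977954 campos [ 0.3849 -0.0908  1.072 ]
bracket_block [ 0.271  -0.2221  0.0278] 0.97 [364. 338.]
bracket_block [ 0.3979 -0.2296  0.0251] 0.95 [366. 281.]
bracket_block [ 0.5897 -0.5257  0.0245] 0.88 [490. 196.]
bracket_block [ 0.3887 -0.0693  0.0288] 0.82 [295. 286.]
bracket_block [ 0.2517 -0.4221  0.0291] 0.58 [454. 344.]
bracket_slot [ 0.2441 -0.2895  0.0015] 0.87 [393. 348.]
bracket_slot [ 0.3671 -0.1312  0.0001] 0.74 [323. 295.]
bracket_slot [ 0.6282 -0.5826 -0.0027] 0.74 [508. 182.]
bracket_slot [ 0.1861 -0.3979 -0.0009] 0.71 [440. 372.]
bracket_slot [ 0.4562 -0.2734  0.0005] 0.67 [382. 256.]
screw [ 0.7331 -0.0003  0.1277] 0.51 [260. 123.]
notch_up [ 0.6437 -0.1253  0.1086] 0.91 [319. 166.]
notch_up [ 0.6157 -0.3361 -0.0005] 0.47 [406. 188.]
rest [ 0.644  -0.0575  0.1161] 0.57 [287. 165.]
bar_center [0.4241 0.1849 0.0053] 0.63 [185. 273.]
bar_center [0.4497 0.0228 0.0015] 0.62 [256. 261.]
jar [0.4527 0.0195 0.0043] 0.56 [257. 259.]
third_hand [ 0.6158 -0.3315 -0.001 ] 0.85 [404. 189.]
t
[... 445 characters left out ...]
  -0.4184  0.0282] 0.38 [428. 184.]
bracket_slot [ 0.3698 -0.1356 -0.0009] 0.96 [362. 258.]
bracket_slot [ 0.2471 -0.2863  0.002 ] 0.74 [419. 225.]
bracket_slot [ 0.4516 -0.2785  0.0005] 0.71 [346. 211.]
bracket_slot [ 0.6256 -0.5857  0.    ] 0.71 [317. 129.]
screw [0.7358 0.0072 0.1238] 0.57 [203. 237.]
notch_up [ 0.6426 -0.1247  0.1085] 0.87 [259. 210.]
rest [ 0.6463 -0.0578  0.1152] 0.62 [248. 227.]
bar_center [0.4183 0.187  0.008 ] 0.62 [308. 359.]
jar [0.4513 0.0205 0.0018] 0.89 [315. 298.]
torch [0.6939 0.2173 0.0017] 0.7 [191. 341.]
third_hand [ 0.6152 -0.335   0.0029] 0.6 [296. 184.]
third_hand [ 0.6377 -0.1276  0.1123] 0.27 [261. 209.]
dish [ 0.3257  0.1959 -0.0024] 0.68 [346. 375.]
```

View pics/top0.png

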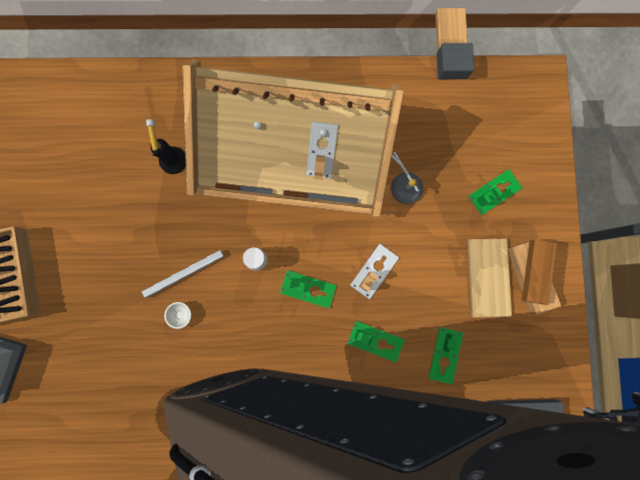

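View pics/side0.png

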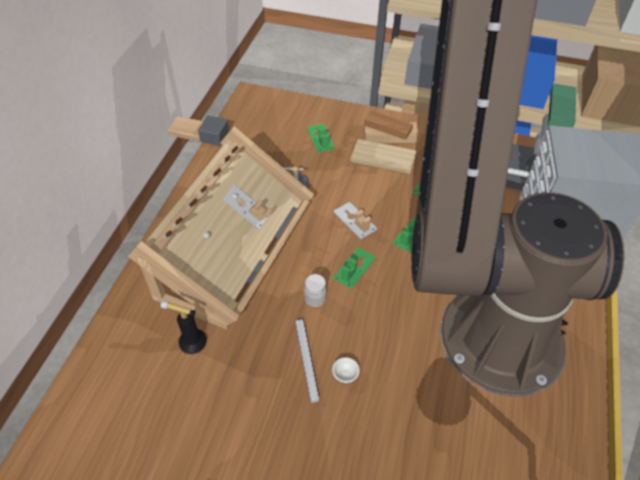

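```bash
cat > m1.py <<'E'
from h import *
np.set_printoptions(precision=4,suppress=True)
pl={}
for c in("top","side"):
    z=np.load(c+"0.npz");P=cloud(c,z["d"])
    # board plane: points near guess
    m=(P[...,2]>.06)&(P[...,2]<.2)&(P[...,0]>.6)&(P[...,0]<.8)&(P[...,1]>-.22)&(P[...,1]<.12)&(z["d"]>0)
    Q=P[m]
    best=None;rng=np.random.default_rng(0)
    for _ in range(500):
        a=Q[rng.choice(len(Q),3,False)];n=np.cross(a[1]-a[0],a[2]-a[0])
        if np.linalg.norm(n)<1e-6: continue
        n/=np.linalg.norm(n);k=(abs((Q-a[0])@n)<.002).sum()
        if best is None or k>best[0]:best=(k,n,a[0])
    I=Q[abs((Q-best[2])@best[1])<.003];ce=I.mean(0);n=np.linalg.svd(I-ce)[2][2];n*=np.sign(n[2])
    print(c,"n",n,"tilt",np.degrees(np.arccos(n[2])),"yaw",np.degrees(np.arctan2(-n[1],-n[0])),"d",n@ce,len(I),"bench z",np.median(P[(abs(P[...,0]-.45)<.02)&(abs(P[...,1]+.12)<.1)][:,2]))
    pl[c]=(n,n@ce)
    # grey things on bench: bracket, bar
    hsv=cv2.cvtColor(z["im"],cv2.COLOR_RGB2HSV)
    g=((hsv[...,1]<60)&(hsv[...,2]>110)).astype(np.uint8)
    nn,lab,st,cc=cv2.connectedComponentsWithStats(g)
    for i in range(1,nn):
        if st[i,4]<40: continue
        v,u=np.where(lab==i);W=P[v,u];W=W[(W[:,2]<.3)&(W[:,2]>-.02)]
        if len(W)<30 or W[:,0].mean()<.25 or abs(W[:,1].mean())>.4: continue
        r=cv2.minAreaRect((W[:,:2]*1000).astype(np.float32))
        print("  grey",cc[i].round(),st[i,4],"rect",np.round(r[0],1),np.round(r[1],1),round(r[2],1),"z",np.median(W[:,2]))
z=np.load("top0.npz")
a=cv2.resize(z["im"][225:325,330:430],(400,400),interpolation=cv2.INTER_CUBIC)
b=cv2.resize(z["im"][60:220,180:410],(575,400),interpolation=cv2.INTER_CUBIC)[:,:400]
cv2.imwrite("pics/crop1.png",np.hstack([a,b])[:,:,::-1])
E
python3 m1.py
```

```text
top n [-0.5679  0.0739  0.8198] tilt 34.9344373775422 yaw -7.411141792992725 d -0.3145740952964498 10797 bench z -0.00027739886709541033
  grey [149. 122.] 44 rect [755.2 249.4] [95.1 14.4] 44.5 z 0.1565871571886114
  grey [322. 147.] 1138 rect [ 676.4 -130.4] [ 57.5 111.3] 82.3 z 0.10941700228792331
  grey [257. 125.] 45 rect [728.8   4.8] [18.5 11.6] 70.6 z 0.13362976927223322
  grey [401. 165.] 92 rect [ 652.5 -314.2] [69.2 15.5] 40.6 z 0.08104710298342202
  grey [375. 270.] 974 rect [ 420.8 -253.3] [ 58.  120.8] 53.2 z 0.0036009067274627303
  grey [254. 258.] 428 rect [452.1  24.5] [58.4 47.1] 85.1 z 0.0692631464552099
  grey [182. 274.] 683 rect [423.4 191.2] [ 19.9 204.4] 27.4 z 0.015414587587113678
  grey [177. 315.] 563 rect [328.9 200. ] [58.5 66. ] 16.3 z 0.014244709694191697
side n [-0.5629  0.0796  0.8227] tilt 34.64226211560992 yaw -8.04631338405302 d -0.3099765947317479 5976 bench z -7.489750101274384e-05
  grey [ 91. 303.] 5840 rect [910.   70.9] [ 104.7 1003.4] 1.3 z -0.0008115549263839893
  grey [243. 205.] 821 rect [ 675.3 -131.4] [ 69.5 121.1] 81.0 z 0.11054860721885859
  grey [353. 220.] 579 rect [ 421.5 -256.4] [ 68.  131.7] 54.0 z 0.0038746991516967234
  grey [285. 219.] 44 rect [ 588.3 -161.7] [123.6   8.8] 80.5 z 0.048424684381382435
  grey [206. 234.] 56 rect [730.9   0.3] [17.7 25.8] 24.1 z 0.1301116950995231
  grey [315. 290.] 618 rect [458.6  -3.6] [ 50.5 108. ] 16.4 z 0.052086456429457285
  grey [164. 304.] 59 rect [761.1 184.7] [ 19.2 126.3] 43.3 z 0.15544592610266397
  grey [307. 361.] 766 rect [423.3 183.1] [ 21.5 214.4] 27.4 z 0.014682991144410885
  grey [345. 370.] 586 rect [329.7 188.4] [61.4 74.2] 13.5 z 0.013283276925990167
```

View pics/crop1.png

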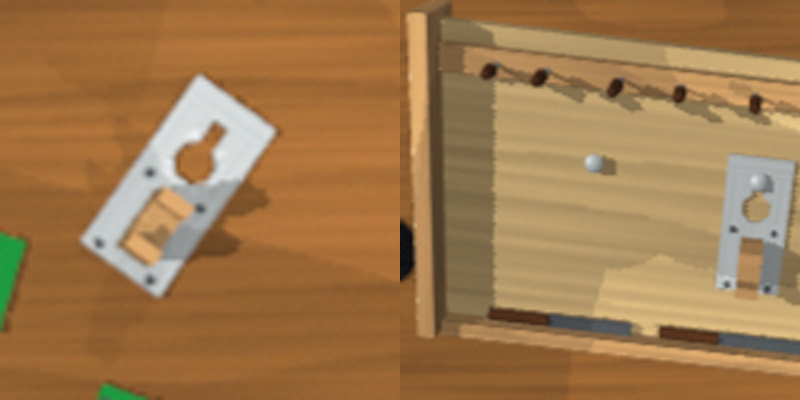

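```bash
cat >> h.py <<'E'
from scipy.spatial.transform import Rotation as Ro
def delta(X,yaw_deg,frm=None):
    """print row numbers for target TCP X, yaw (tool down); frm=(pos,yaw_deg) commanded pose"""
    s=arm.observe()
    p,y=(s["tcp_pos"],np.degrees(s["ee_rot"][2])) if frm is None else frm
    R=Ro.from_euler("xyz",[np.pi,0,np.radians(y)]).as_matrix()
    d=R.T@(np.array(X)-p)/.6;dy=(yaw_deg-y+180)%360-180
    print("row",np.round(d,4),"turn",round(-dy/90,4),"mm",round(np.linalg.norm(d)*600),"deg",round(dy,1))
E
python3 -c "
from h import *
delta([.397,-.234,.16],-36.8)"
```

```text
row [ 0.5392 -0.5364  0.1189] turn 0.5743 mm 462 deg -51.7
```

send_rows:
  plan:
    - [[0,0.54,-0.536,0.119,0.574],[0,0.54,-0.536,0.119,0.574],[0,0.54,-0.536,0.119,0.574],[0,0.54,-0.536,0.119,0.574],[0,0.54,-0.536,0.119,0.574],[0,0.54,-0.536,0.119,0.574],[0,0.54,-0.536,0.119,0.574],[0,0.54,-0.536,0.119,0.574],[0,0.54,-0.536,0.119,0.574],[0,0.54,-0.536,0.119,0.574]]
  newtons: 20

```text
time: 1.93
tcp_pos: [0.3687, -0.2832, 0.1691]
ee_rot: [3.142, -0.001, -0.643]
ft_force: [0.9, -0.5, 0.7]
opening: 0.0853
```

send_rows:
  plan:
    - [[0,0,0,0,0],[0,0,0,0,0]]

```text
time: 2.1
tcp_pos: [0.3689, -0.2829, 0.169]
ee_rot: [-3.141, 0.0, -0.638]
ft_force: [0.7, -0.2, 0.6]
opening: 0.0855
```

```bash
python3 - <<'E'
from h import *
np.set_printoptions(precision=4,suppress=True)
s=arm.observe();print(s["tcp_pos"],s["ee_rot"],s["joint_positions"],s["time"])
im,d=arm.camera("wrist");cv2.imwrite("pics/w1.png",im[:,:,::-1])
for t in["bracket_block","bracket_slot"]:
    for r in arm.tip_of("wrist",t): print(t,np.array(r["centre"]),round(r["confidence"],2))
delta([.397,-.234,.16],-36.8)
print(arm.camera_params("wrist"))
E
```

```text
[ 0.3689 -0.2829  0.169 ] [-3.1415  0.0004 -0.6376] [-0.7193  0.3098  2.0739  0.0001  0.7584  1.489 ] 2.1
bracket_block [ 0.2543 -0.4199  0.0253] 0.95
bracket_block [ 0.4003 -0.2381  0.0241] 0.92
bracket_block [ 0.3916 -0.0688  0.0266] 0.74
bracket_block [ 0.2706 -0.2248  0.025 ] 0.57
bracket_slot [ 0.2456 -0.2879  0.0013] 0.76
bracket_slot [ 0.1842 -0.3992 -0.0004] 0.76
bracket_slot [ 0.3685 -0.1333 -0.0001] 0.66
bracket_slot [ 0.4521 -0.2786 -0.0029] 0.64
row [-0.0129 -0.098   0.0155] turn -0.0 mm 60 deg 0.0
{'K': array([[371.6483,   0.    , 323.9557],
       [  0.    , 371.6483, 231.7288],
       [  0.    ,   0.    ,   1.    ]]), 'T_tool_cam': array([[ 0.0007, -0.9589, -0.2837,  0.0724],
       [ 1.    ,  0.0002,  0.0017, -0.    ],
       [-0.0016, -0.2837,  0.9589, -0.142 ],
       [ 0.    ,  0.    ,  0.    ,  1.    ]])}
```

View pics/w1.png

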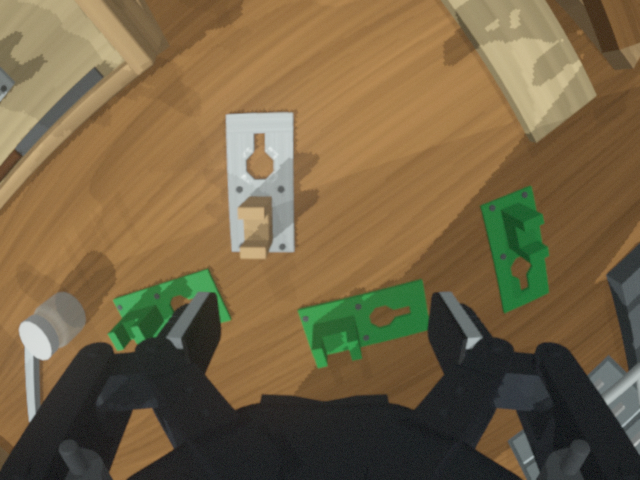

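```bash
cat >> h.py <<'E'
def wcloud(d,s):
    p=arm.camera_params("wrist");K=np.array(p["K"]);T=np.array(p["T_tool_cam"])
    v,u=np.mgrid[:480,:640];a=(u-K[0,2])/K[0,0];b=(v-K[1,2])/K[1,1];th=np.hypot(a,b)+1e-9
    k=np.tan(th)/th;C=np.stack([a*k*d,b*k*d,d],-1)
    R=Ro.from_euler("xyz",s["ee_rot"]).as_matrix()
    return (C@T[:3,:3].T+T[:3,3])@R.T+s["tcp_pos"]
E
python3 - <<'E'
from h import *
s=arm.observe();im,d=arm.camera("wrist");P=wcloud(d,s)
hsv=cv2.cvtColor(im,cv2.COLOR_RGB2HSV);g=((hsv[...,1]<60)&(hsv[...,2]>100)).astype(np.uint8)
n,lab,st,cc=cv2.connectedComponentsWithStats(g);i=lab[125,260];W=P[lab==i];W=W[(W[:,2]>-.01)&(W[:,2]<.01)]
r=cv2.minAreaRect((W[:,:2]*1000).astype(np.float32));print(r,np.median(W[:,2]))
m=(P[...,2]>.04)&(P[...,2]<.052)&(abs(P[...,0]-.4)<.05)&(abs(P[...,1]+.235)<.05);W=P[m]
print("tops",len(W),W.mean(0),cv2.minAreaRect((W[:,:2]*1000).astype(np.float32)),np.median(W[:,2]))
for X in [(.398,-.235,.12),(.398,-.235,.009)]: delta(X,-36.5)
E
```

```text
((419.4689025878906, -252.53372192382812), (58.283912658691406, 123.02607727050781), 53.05275344848633) 0.0032573909417626945
tops 793 [ 0.39564303 -0.23594684  0.046469  ] ((395.68536376953125, -235.427978515625), (20.84625816345215, 41.54425048828125), 52.655181884765625) 0.04700602416218941
row [-0.0106 -0.0981  0.0821] turn -0.0039 mm 77 deg 0.4
row [-0.0106 -0.0981  0.2671] turn -0.0039 mm 171 deg 0.4
```

```bash
python3 -c "
from h import *
for X in [(.396,-.235,.12),(.396,-.235,.008)]: delta(X,-37)"
```

```text
row [-0.0133 -0.0961  0.0821] turn 0.0016 mm 76 deg -0.1
row [-0.0133 -0.0961  0.2688] turn 0.0016 mm 171 deg -0.1
```

send_rows:
  plan:
    - [[0,-0.013,-0.096,0.082,0.003],[0,-0.013,-0.096,0.082,0.003],[0,-0.013,-0.096,0.082,0.003],[0,-0.013,-0.096,0.269,0.003],[0,-0.013,-0.096,0.269,0.003],[0,-0.013,-0.096,0.269,0.003],[0,-0.013,-0.096,0.269,0.003],[160,-0.013,-0.096,0.269,0.003],[255,-0.013,-0.096,0.269,0.003],[255,-0.013,-0.096,0.269,0.003]]
  newtons: 40

```text
time: 3.13
tcp_pos: [0.3972, -0.2352, 0.0095]
ee_rot: [-3.141, -0.003, -0.647]
ft_force: [-0.3, -0.3, -0.4]
opening: 0.0516
```

send_rows:
  plan:
    - [[255,0,0,0,0],[255,0,0,0,0],[255,0,0,0,0],[255,0,0,0,0]]

```text
time: 3.47
tcp_pos: [0.397, -0.2345, 0.009]
ee_rot: [-3.141, -0.002, -0.647]
ft_force: [-3.1, -1.0, 20.8]
opening: 0.0191
```

```bash
cat > m2.py <<'E'
from h import *
np.set_printoptions(precision=2,suppress=True)
t,ya=np.radians(35),np.radians(-7.6)
R=Ro.from_euler("ZY",[ya,-t]).as_matrix() # cols: x up slope, y left, z out
O=np.array([.70,-.05,.1060])
def hit(cam,uv,h):
    a=unproj(cam,uv,np.ones(len(uv)));p=arm.camera_params(cam);c=-np.array(p["R"]).T@p["t"]
    D=a-c;n=R[:,2];s=((O-c)@n+h)/(D@n);return ((c+D*s[:,None])-O)@R*1000
for c in("top","side"):
    z=np.load(c+"0.npz");L=(cloud(c,z["d"])-O)@R*1000
    im=z["im"];hsv=cv2.cvtColor(im,cv2.COLOR_RGB2HSV)
    m=(abs(L[...,2])<3)&(abs(L[...,0]-20)<60)&(L[...,1]>-40)&(L[...,1]<130)
    A=L[m];f=np.linalg.lstsq(np.c_[A[:,:2],np.ones(len(A))],A[:,2],rcond=None)[0];print(c,"plane resid slopes",f*[1000,1000,1],"(mrad,mrad,mm)")
    g=((hsv[...,1]<50)&(hsv[...,2]>100))&(L[...,2]>-3)&(L[...,2]<30)&(abs(L[...,0])<120)&(abs(L[...,1])<150)
    n,lab,st,cc=cv2.connectedComponentsWithStats(g.astype(np.uint8))
    for i in range(1,n):
        if st[i,4]<25: continue
        v,u=np.where(lab==i);uv=np.c_[u,v].astype(float)
        big=st[i,4]>300
        h=hit(c,uv,.004 if big else .010)
        if big:
            print("plate",cv2.minAreaRect(h[:,:2].astype(np.float32)))
            Q=L[lab==i];Q=Q[Q[:,2]>8.5];Q=Q[(Q[:,2]<15)];print("  fixed head depth pts",len(Q),Q.mean(0) if len(Q) else"")
        else: print("small",st[i,4],cc[i],"centroid",h.mean(0),"depth pts",L[lab==i].mean(0),L[lab==i][:,2].max(), cv2.minEnclosingCircle(h[:,:2].astype(np.float32)))
    for r in arm.tip_of(c,"screw")+[]: pass
    b=(L[...,2]>38)&(L[...,2]<56)&(L[...,1]<-50)&(L[...,1]>-110)&(L[...,0]<20)&(L[...,0]>-90);Q=L[b];print("block top",len(Q),cv2.minAreaRect(Q[:,:2].astype(np.float32)),np.median(Q[:,2]))
E
sed -i '/tip_of/d' m2.py; python3 m2.py
```

```text
top plane resid slopes [ 0.51  0.67 -0.21] (mrad,mrad,mm)
small 44 [257.2  124.89] centroid [31.87 57.4  10.  ] depth pts [31.85 57.42  9.93] 14.85461968781133 ((32.179840087890625, 57.129940032958984), 7.744694232940674)
plate ((-8.388774871826172, -82.6923599243164), (56.72892761230469, 121.00982666015625), 89.80349731445312)
  fixed head depth pts 39 [ 26.57 -85.32  10.68]
block top 106 ((-37.688438415527344, -83.41179656982422), (19.773778915405273, 41.14534378051758), 89.84945678710938) 46.75263268564326
side plane resid slopes [-0.72  1.6  -0.01] (mrad,mrad,mm)
plate ((-8.833473205566406, -82.8033218383789), (63.17573165893555, 124.04181671142578), 89.87146759033203)
  fixed head depth pts 60 [  7.28 -75.92  10.4 ]
small 97 [282.85 225.38] centroid [-114.66 -105.89   10.  ] depth pts [-115.   -106.95    8.48] 14.61786699307348 ((-115.22416687011719, -106.38854217529297), 42.196659088134766)
small 43 [206.05 234.49] centroid [31.6  57.81 10.  ] depth pts [31.42 56.78  8.2 ] 16.05529108285064 ((31.742525100708008, 57.549407958984375), 9.33326244354248)
small 44 [257.48 265.57] centroid [-115.     36.56   10.  ] depth pts [-115.31   35.73    8.6 ] 15.240361361938595 ((-113.51527404785156, 39.11688995361328), 21.36850929260254)
block top 72 ((-38.84359359741211, -82.01583099365234), (24.262197494506836, 40.66036605834961), 85.7867660522461) 47.44223392084345
```

send_rows:
  plan:
    - [[255,0,0,-0.05,0],[255,0,0,-0.15,0],[255,0,0,-0.25,0],[255,0,0,-0.35,0],[255,0,0,-0.35,0],[255,0,0,-0.35,0]]

```text
time: 3.97
tcp_pos: [0.3979, -0.235, 0.2237]
ee_rot: [-3.141, -0.007, -0.646]
ft_force: [2.2, -1.6, -1.0]
opening: 0.0193
```

```bash
cat >> h.py <<'E'
BR=Ro.from_euler("ZY",np.radians([-7.6,-35])).as_matrix();BO=np.array([.70,-.05,.1060])
def B(x,y,z): return BO+BR@np.array([x,y,z])/1000   # board mm -> world
def tcpB(x,y,z): return B(x,y,z)-[0,0,.019]         # grasp point at board coords -> TCP
def toB(X): return (np.asarray(X)-BO)@BR*1000
E
python3 - <<'E'
from h import *
s=arm.observe();print(s["tcp_pos"],tcpB(-15,0,95),tcpB(-15,0,26),toB(s["tcp_pos"]+[0,0,.019]))
delta(tcpB(-15,0,95),-7.6)
E
```

```text
[ 0.39789112 -0.2349742   0.22365357] [ 0.63380956 -0.04116831  0.1562158 ] [ 0.67303867 -0.04640259  0.09969431] [-146.87816822 -223.30513124  269.668402  ]
row [ 0.1193 -0.4947  0.1124] turn -0.327 mm 313 deg 29.4
```

send_rows:
  plan:
    - [[255,0.015,-0.062,0,-0.04],[255,0.03,-0.124,0,-0.082],[255,0.045,-0.186,0,-0.123],[255,0.06,-0.247,0,-0.164],[255,0.075,-0.309,0,-0.205],[255,0.09,-0.371,0,-0.246],[255,0.105,-0.433,0.01,-0.287],[255,0.119,-0.495,0.04,-0.327],[255,0.119,-0.495,0.08,-0.327],[255,0.119,-0.495,0.112,-0.327]]

```text
time: 4.8
tcp_pos: [0.6332, -0.038, 0.1494]
ee_rot: [-3.141, -0.0, -0.13]
ft_force: [-1.4, -0.5, -3.6]
opening: 0.0192
```

```bash
python3 - <<'E'
from h import *
s=arm.observe();print(s["tcp_pos"],s["ee_rot"],s["time"],s["ft_force"],toB(s["tcp_pos"]+[0,0,.019]))
delta(tcpB(-15,0,30),-7.6);delta(tcpB(-15,0,26),-7.6)
im,d=arm.camera("side");cv2.imwrite("pics/s2.png",cv2.resize(im[130:330,120:380],(780,600),interpolation=cv2.INTER_CUBIC)[:,:,::-1])
E
```

```text
[ 0.63315237 -0.03795001  0.14941383] [-3.14145757e+00 -4.31150858e-04 -1.29619144e-01] 4.8 [-1.39434205 -0.45621414 -3.57324645] [-19.78372278   3.10311572  90.04593005]
row [0.0639 0.0054 0.0774] turn 0.0019 mm 60 deg -0.2
row [0.0677 0.0054 0.0829] turn 0.0019 mm 64 deg -0.2
```

View pics/s2.png

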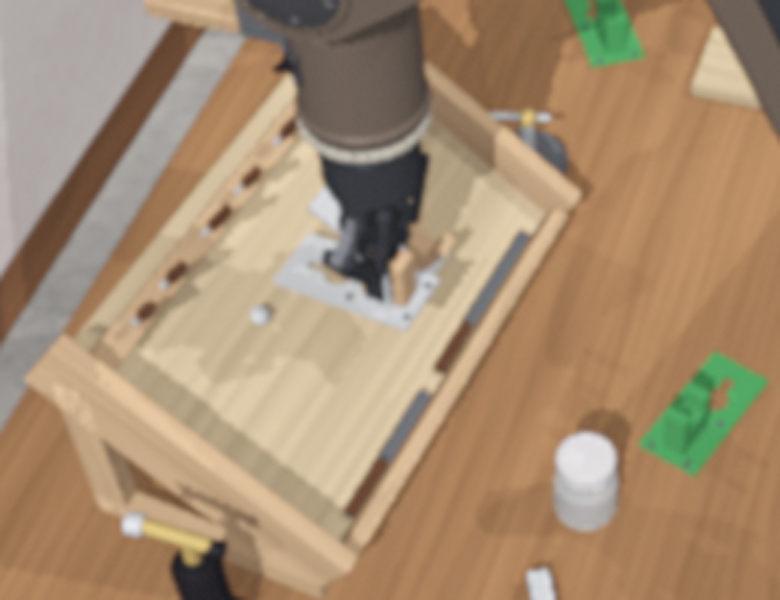

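send_rows:
  plan:
    - [[255,0.01,0,0.012,0.002],[255,0.02,0.002,0.025,0.002],[255,0.03,0.004,0.037,0.002],[255,0.038,0.005,0.047,0.002],[255,0.046,0.005,0.056,0.002],[255,0.053,0.005,0.065,0.002],[255,0.059,0.005,0.072,0.002],[255,0.064,0.005,0.078,0.002],[255,0.064,0.005,0.078,0.002]]

```text
time: 5.6
tcp_pos: [0.6695, -0.0486, 0.104]
ee_rot: [3.142, 0.001, -0.137]
ft_force: [-8.7, 0.9, 1.1]
opening: 0.019
```

```bash
cat > chk.py <<'E'
from h import *
s=arm.observe();print("tcp",s["tcp_pos"],"rpy",s["ee_rot"].round(4) if hasattr(s["ee_rot"],"round") else s["ee_rot"],"t",s["time"],"F",np.round(s["ft_force"],1),"graspB",toB(s["tcp_pos"]+[0,0,.019]).round(1))
E
python3 chk.py
```

```text
tcp [ 0.66952277 -0.04856536  0.10404974] rpy [ 3.1416e+00  1.3000e-03 -1.3680e-01] t 5.6 F [-8.7  0.9  1.1] graspB [-15.1  -2.6  31.4]
```

send_rows:
  plan:
    - [[255,0.002,0,0.003,0],[255,0.004,0,0.006,0],[255,0.006,0,0.008,0],[255,0.006,0,0.008,0]]

```text
time: 5.93
tcp_pos: [0.673, -0.0491, 0.0998]
ee_rot: [3.142, 0.001, -0.137]
ft_force: [-8.4, 0.7, 2.4]
opening: 0.0194
```

```bash
python3 chk.py
```

```text
tcp [ 0.67298949 -0.04907905  0.09983789] rpy [ 3.1415e+00  1.0000e-03 -1.3680e-01] t 5.9333 F [-8.4  0.7  2.4] graspB [-14.7  -2.7  25.9]
```

send_rows:
  plan:
    - [[255,0.002,0,0.002,-0.002],[255,0.003,0,0.004,-0.003],[255,0.003,0,0.004,-0.003]]

```text
time: 6.18
tcp_pos: [0.6733, -0.0492, 0.0995]
ee_rot: [3.142, 0.003, -0.132]
ft_force: [-29.8, 2.4, 38.7]
opening: 0.0191
```

```bash
python3 chk.py; python3 - <<'E'
from h import *
im,d=arm.camera("side");P=toB(cloud("side",d));np.savez("s3.npz",im=im,d=d)
# plate points near: z in 0..20, x range, y near
hsv=cv2.cvtColor(im,cv2.COLOR_RGB2HSV)
m=(hsv[...,1]<50)&(hsv[...,2]>110)&(P[...,2]>-5)&(P[...,2]<40)&(P[...,0]>-50)&(P[...,0]<90)&(P[...,1]>-35)&(P[...,1]<30)
Q=P[m];print(len(Q));
f=np.linalg.lstsq(np.c_[Q[:,:2],np.ones(len(Q))],Q[:,2],rcond=None)[0];r=Q[:,2]-np.c_[Q[:,:2],np.ones(len(Q))]@f
k=abs(r)<3;Q=Q[k];f=np.linalg.lstsq(np.c_[Q[:,:2],np.ones(len(Q))],Q[:,2],rcond=None)[0];print(np.degrees(f[:2]),f[2],len(Q),Q.min(0),Q.max(0))
cv2.imwrite("pics/s3.png",cv2.resize(im[150:290,160:340],(720,560),interpolation=cv2.INTER_CUBIC)[:,:,::-1])
E
```

```text
tcp [ 0.67327822 -0.04916337  0.09954687] rpy [ 3.1415e+00  3.1000e-03 -1.3220e-01] t 6.1833 F [-29.8   2.4  38.7] graspB [-14.6  -2.7  25.5]
592
[-2.40709871 -1.15493428] 5.9831911373765045 310 [-49.64752185 -34.40205414  -0.19262098] [71.12400127 28.33140896 10.32744397]
```

View pics/s3.png

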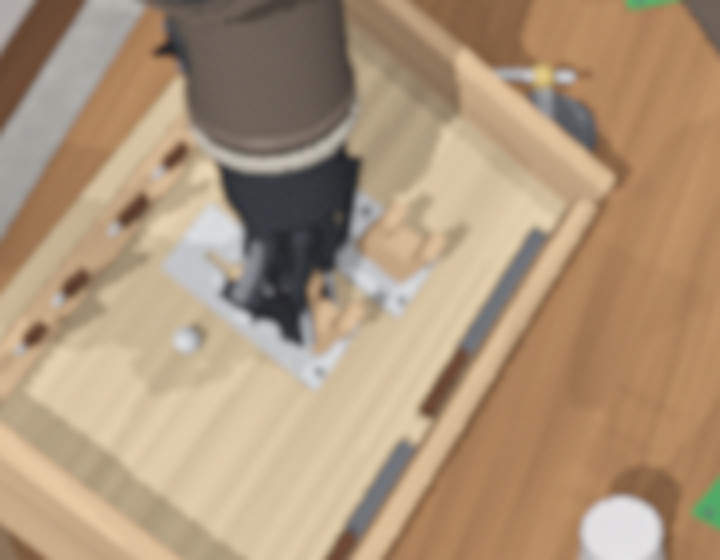

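```bash
cat >> h.py <<'E'
def hit(cam,uv,h):
    uv=np.atleast_2d(uv);a=unproj(cam,uv,np.ones(len(uv)));p=arm.camera_params(cam);c=-np.array(p["R"]).T@p["t"]
    D=a-c;n=BR[:,2];s=((BO-c)@n+h/1000)/(D@n);return toB(c+D*s[:,None])
E
python3 - <<'E'
from h import *
np.set_printoptions(precision=1,suppress=True)
z=np.load("s3.npz")
print(hit("side",[[201.2,216.2],[239.5,247],[212,201.7]],4))
im=z["im"].copy()
# rectified board view 4px/mm? show at 4 px/mm with z=4 plane: x -60..100 (rows), y 60..-60
xs,ys=np.meshgrid(np.arange(100,-60,-.25),np.arange(60,-60,-.25),indexing="ij")
W=BO+np.stack([xs,ys,0*xs+4],-1).reshape(-1,3)/1000@BR.T
uv=proj("side",W).astype(np.float32).reshape(xs.shape+(2,))
r=cv2.remap(im,uv[...,0],uv[...,1],cv2.INTER_CUBIC);g=cv2.cvtColor(r,cv2.COLOR_RGB2HSV)
mask=(g[...,1]<60)&(g[...,2]>110)
for y in(22,16,10): # along x at constant y: extent of grey
    c=int((60-y)*4);k=np.where(mask[:,c])[0];print("y",y,"x range",100-k.min()/4,100-k.max()/4)
for x in(60,50,40,-35,-40):
    k=np.where(mask[int((100-x)*4)])[0];print("x",x,"y range",60-k.min()/4 if len(k) else"",60-k.max()/4 if len(k) else"")
E
```

```text
[[ 66.3  23.    4. ]
 [-53.1  23.6   4. ]
 [ 66.7 -28.6   4. ]]
y 22 x range 72.0 -54.75
y 16 x range 72.25 -54.5
y 10 x range 72.25 -55.5
x 60 y range 30.0 -36.75
x 50 y range 30.0 -38.0
x 40 y range 60.0 -30.75
x -35 y range 39.0 -59.75
x -40 y range 31.0 -59.75
```

send_rows:
  plan:
    - [[255,-0.005,0,-0.007,0],[255,-0.015,0,-0.021,0],[255,-0.026,0,-0.037,0],[255,-0.038,0,-0.055,0],[255,-0.038,0,-0.055,0],[255,-0.038,0,-0.055,0]]
  newtons: 60

```text
time: 6.73
tcp_pos: [0.653, -0.0458, 0.1308]
ee_rot: [-3.142, -0.002, -0.131]
ft_force: [1.1, -0.8, -2.7]
opening: 0.0193
```

```bash
python3 chk.py; cat > wl.py <<'E'
import sys
from h import *
s=arm.observe();im,d=arm.camera("wrist");np.savez("w.npz",im=im,d=d,p=s["tcp_pos"],r=s["ee_rot"])
P=wcloud(d,s);G=s["tcp_pos"]+[0,0,.019];Lb=(P-G)@BR*1000  # board axes about the grasp point
hsv=cv2.cvtColor(im,cv2.COLOR_RGB2HSV)
m=(hsv[...,1]<60)&(hsv[...,2]>90)&(d>0)&(Lb[...,0]>15)&(Lb[...,0]<110)&(abs(Lb[...,1])<35)&(Lb[...,2]<0)&(Lb[...,2]>-50)
Q=Lb[m];print(len(Q),Q.min(0).round(1),Q.max(0).round(1))
for _ in range(3):
    A=np.c_[Q[:,:2],np.ones(len(Q))];f=np.linalg.lstsq(A,Q[:,2],rcond=None)[0];Q=Q[abs(Q[:,2]-A@f)<2]
print("slopes deg",np.degrees(f[:2]).round(2),"z0",f[2].round(2),len(Q))
print("rect",cv2.minAreaRect(Q[:,:2].astype(np.float32)))
cv2.imwrite(f"pics/{sys.argv[1]}.png",im[:,:,::-1])
E
python3 wl.py w2
```

```text
tcp [ 0.65303652 -0.04581928  0.13080754] rpy [-3.1415e+00 -2.1000e-03 -1.3140e-01] t 6.7333 F [ 1.1 -0.8 -2.7] graspB [-13.5  -2.1  62.9]
26967 [ 15.  -28.3 -26.7] [ 83.5  28.3 -19.4]
slopes deg [0.06 0.17] z0 -21.45 25782
rect ((49.230350494384766, -0.019535064697265625), (68.4923324584961, 56.563446044921875), 0.11542493849992752)
```

View pics/w2.png

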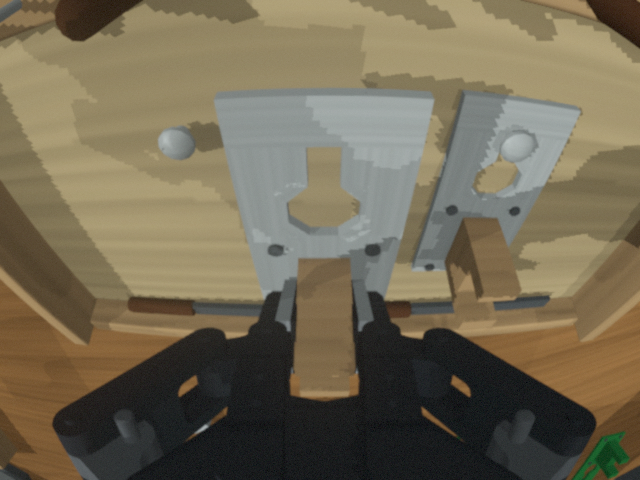

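```bash
cat > wh.py <<'E'
from h import *
np.set_printoptions(precision=1,suppress=True)
z=np.load("w.npz");s={"tcp_pos":z["p"],"ee_rot":z["r"]};im=z["im"];P=wcloud(z["d"],s);G=z["p"]+[0,0,.019]
L=(P-G)@BR*1000;Bd=toB(P)
hsv=cv2.cvtColor(im,cv2.COLOR_RGB2HSV)
bo=(abs(Bd[...,2])<6)&(hsv[...,1]>60)&(Bd[...,0]>-20)&(Bd[...,0]<70)&(Bd[...,1]>30)&(Bd[...,1]<110);print("board z(in B)",np.median(Bd[bo][:,2]),"rel",np.median(L[bo][:,2]))
for y in(57.3,-82.7):
    m=(abs(Bd[...,0]-31.8)<14)&(abs(Bd[...,1]-y)<14)&(Bd[...,2]>8.5)&(Bd[...,2]<18);Q=L[m]
    print(y,len(Q),"mean",Bd[m].mean(0),"circle",cv2.minEnclosingCircle(Bd[m][:,:2].astype(np.float32)),"rel grasp",Q.mean(0),"maxz",Bd[m][:,2].max())
delta(tcpB(-7.7,57.3,65),-7.6)
E
python3 wh.py
```

```text
board z(in B) 0.12987813364244077 rel -62.77282324634572
57.3 883 mean [31.7 55.9 11. ] circle ((29.981027603149414, 56.59723663330078), 8.428797721862793) rel grasp [ 45.2  58.  -51.9] maxz 13.5590161420672
-82.7 748 mean [ 32.1 -81.2  11. ] circle ((31.166446685791016, -82.55265808105469), 8.264925003051758) rel grasp [ 45.6 -79.2 -51.9] maxz 13.920986370559534
row [ 0.  -0.1 -0. ] turn 0.0008 mm 60 deg -0.1
```

```bash
python3 -c "
from h import *
delta(tcpB(-8,56.8,62),-7.6)"
```

```text
row [ 0.0086 -0.0981 -0.0052] turn 0.0008 mm 59 deg -0.1
```

send_rows:
  plan:
    - [[255,0.002,-0.03,-0.002,0],[255,0.005,-0.06,-0.004,0],[255,0.009,-0.098,-0.005,0],[255,0.009,-0.098,-0.005,0],[255,0.009,-0.098,-0.005,0]]

```text
time: 7.2
tcp_pos: [0.6659, 0.0129, 0.1319]
ee_rot: [3.142, 0.0, -0.13]
ft_force: [0.1, -1.1, -3.0]
opening: 0.0191
```

```bash
python3 chk.py; python3 wl.py w3; python3 - <<'E'
from h import *
np.set_printoptions(precision=1,suppress=True)
z=np.load("w.npz");s={"tcp_pos":z["p"],"ee_rot":z["r"]};im=z["im"];P=wcloud(z["d"],s);G=z["p"]+[0,0,.019]
L=(P-G)@BR*1000;Bd=toB(P);print("board rel z",np.median(L[(abs(Bd[...,2])<3)&(Bd[...,0]<80)&(Bd[...,0]>-20)][:,2]))
m=(Bd[...,2]>8.5)&(Bd[...,2]<16)&(abs(Bd[...,0]-32)<15)&(abs(Bd[...,1]-57)<15);Q=L[m];print(len(Q),Q.mean(0) if len(Q) else"",Q.min(0) if len(Q) else "",Q.max(0) if len(Q) else "")
E
```

```text
tcp [0.66585599 0.01292803 0.13186744] rpy [ 3.1416e+00  4.0000e-04 -1.2960e-01] t 7.2 F [ 0.1 -1.1 -3. ] graspB [-8.8 57.9 60.9]
27496 [ 15.  -28.6 -50. ] [ 83.6  28.6 -19. ]
slopes deg [0.01 0.22] z0 -21.59 25257
rect ((49.24015808105469, 0.04247283935546875), (68.80230712890625, 56.796390533447266), 0.4272227883338928)
board rel z -60.72803641471658
649 [ 39.3  -0.  -49.2] [ 30.7  -6.5 -52.4] [ 45.3   6.8 -46.7]
```

View pics/w3.png

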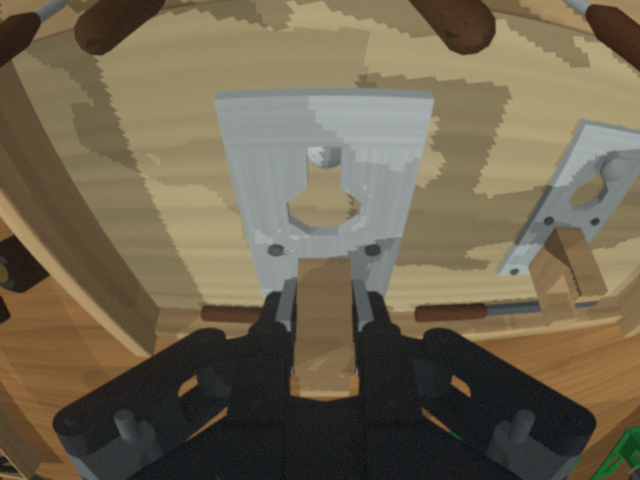

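send_rows:
  plan:
    - [[255,0.009,0,0.011,0],[255,0.017,0,0.022,0],[255,0.023,0,0.031,0],[255,0.028,0,0.038,0],[255,0.033,0,0.045,0],[255,0.033,0,0.045,0],[255,0.033,0,0.045,0]]

```text
time: 7.83
tcp_pos: [0.6852, 0.0091, 0.105]
ee_rot: [3.142, 0.001, -0.132]
ft_force: [-0.2, 0.2, -2.0]
opening: 0.0192
```

```bash
python3 chk.py; python3 wl.py w4
```

```text
tcp [0.68517848 0.00911789 0.10498317] rpy [ 3.1415e+00  7.0000e-04 -1.3150e-01] t 7.8333 F [-0.2  0.2 -2. ] graspB [-8.1 56.6 27.6]
28859 [ 15.  -30.8 -29.2] [109.8  30.6  -8.3]
slopes deg [-0.16  0.16] z0 -21.41 25727
rect ((49.19121551513672, 0.048839569091796875), (68.49459838867188, 56.69306564331055), 0.17952412366867065)
```

send_rows:
  plan:
    - [[255,0.001,-0.001,0.0014,0],[255,-0.004,-0.001,0.005,0],[255,-0.009,-0.001,0.009,0],[255,-0.015,-0.001,0.013,0],[255,-0.021,-0.001,0.017,0],[255,-0.027,-0.001,0.021,0],[255,-0.032,-0.001,0.0244,0],[255,-0.032,-0.001,0.0244,0],[255,-0.032,-0.001,0.0244,0]]

```text
time: 8.63
tcp_pos: [0.6662, 0.0124, 0.0908]
ee_rot: [-3.142, 0.0, -0.131]
ft_force: [-0.4, 1.0, -2.3]
opening: 0.0189
```

```bash
python3 chk.py; python3 wl.py w5
```

```text
tcp [0.66621469 0.01239184 0.09083085] rpy [-3.1416e+00  1.0000e-04 -1.3130e-01] t 8.6333 F [-0.4  1.  -2.3] graspB [-32.   57.4  27.1]
28693 [ 15.  -30.5 -28.1] [ 83.4  30.4 -13.6]
slopes deg [-0.02  0.17] z0 -21.51 24822
rect ((49.181785583496094, 0.13622283935546875), (68.57804107666016, 56.983768463134766), 0.32244405150413513)
```

View pics/w5.png

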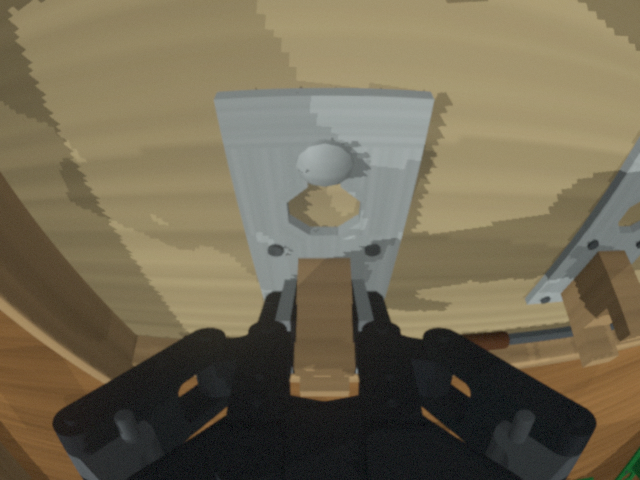

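send_rows:
  plan:
    - [[255,-0.001,0,0.002,0],[255,-0.002,0,0.003,0],[255,-0.002,0,0.003,0],[255,-0.002,0,0.003,0]]

```text
time: 9.02
tcp_pos: [0.666, 0.0124, 0.0895]
ee_rot: [-3.141, -0.002, -0.131]
ft_force: [4.5, -0.9, 1.9]
opening: 0.0195
```

```bash
python3 chk.py
```

```text
tcp [0.66602331 0.01243278 0.08948246] rpy [-3.1414e+00 -1.7000e-03 -1.3130e-01] t 9.0167 F [ 4.5 -0.9  1.9] graspB [-32.9  57.4  26.1]
```

send_rows:
  plan:
    - [[120,0,0,0,0],[120,0,0,0,0],[60,0,0,0,0],[60,0,0,0,0],[60,-0.02,0,-0.03,0],[60,-0.05,0,-0.07,0],[60,-0.08,0,-0.13,0],[60,-0.1,0,-0.2,0],[60,-0.1,0,-0.2,0],[60,-0.1,0,-0.2,0]]

```text
time: 9.85
tcp_pos: [0.6065, 0.0205, 0.2119]
ee_rot: [-3.141, -0.004, -0.131]
ft_force: [0.1, -0.4, -0.4]
opening: 0.065
```

```bash
python3 chk.py; cat > br.py <<'E'
from h import *
np.set_printoptions(precision=2,suppress=True)
s=arm.observe();im,d=arm.camera("wrist");P=toB(wcloud(d,s));cv2.imwrite("pics/w6.png",im[:,:,::-1])
hsv=cv2.cvtColor(im,cv2.COLOR_RGB2HSV)
for y in(57,-83):
    m=(hsv[...,1]<60)&(hsv[...,2]>90)&(abs(P[...,1]-y)<36)&(abs(P[...,2]-4)<5)&(P[...,0]>-75)&(P[...,0]<60);Q=P[m]
    for _ in range(3):
        A=np.c_[Q[:,:2],np.ones(len(Q))];f=np.linalg.lstsq(A,Q[:,2],rcond=None)[0];Q=Q[abs(Q[:,2]-A@f)<1.5]
    h=P[(abs(P[...,0]-32)<15)&(abs(P[...,1]-y)<15)&(P[...,2]>9)&(P[...,2]<18)]
    print(y,len(Q),"slopes",np.degrees(f[:2]),"z at mid",Q[:,2].mean(),cv2.minAreaRect(Q[:,:2].astype(np.float32)),"head",h.mean(0) if len(h) else "")
E
python3 br.py
```

```text
tcp [0.60649272 0.02048827 0.21189338] rpy [-3.1411 -0.0044 -0.1311] t 9.85 F [ 0.1 -0.4 -0.4] graspB [-11.9  57.5 160.8]
57 9314 slopes [-0.04  0.02] z at mid 4.162555434209007 ((-9.948532104492188, 56.922096252441406), (120.59076690673828, 56.725486755371094), 0.3734612464904785) head [31.02 57.07 11.33]
-83 6002 slopes [-0.03 -0.03] z at mid 4.125588819637798 ((-9.28438949584961, -83.57150268554688), (120.39291381835938, 58.718238830566406), 0.3971104919910431) head [ 31.27 -81.59  11.23]
```

```bash
python3 -c "
from h import *
delta([.423,.187,.2],72.4)"
```

```text
row [-0.3386 -0.2353  0.0167] turn -0.888 mm 248 deg 79.9
```

send_rows:
  plan:
    - [[60,-0.05,-0.03,0,-0.08],[60,-0.09,-0.06,0,-0.16],[60,-0.13,-0.09,0,-0.24],[60,-0.17,-0.12,0,-0.32],[60,-0.21,-0.15,0,-0.4],[60,-0.25,-0.18,0,-0.48],[60,-0.29,-0.2,0.01,-0.56],[60,-0.339,-0.235,0.017,-0.64],[60,-0.339,-0.235,0.017,-0.72],[60,-0.339,-0.235,0.017,-0.8]]

```text
time: 10.73
tcp_pos: [0.4203, 0.1876, 0.1973]
ee_rot: [-3.139, 0.002, 1.127]
ft_force: [0.0, -0.5, 0.3]
opening: 0.0655
```

send_rows:
  plan:
    - [[60,0,0,0,-0.08],[60,0,0,0,-0.16],[60,0,0,0,-0.24],[60,0,0,0,-0.32],[60,0,0,0,-0.4],[60,0,0,0,-0.48],[60,0,0,0,-0.56],[60,0,0,0,-0.588],[60,0,0,0,-0.588]]

```text
time: 11.48
tcp_pos: [0.422, 0.1865, 0.1975]
ee_rot: [-3.139, -0.0, 2.045]
ft_force: [-0.0, 0.3, -0.3]
opening: 0.0651
```

```bash
python3 chk.py; python3 - <<'E'
from h import *
s=arm.observe();im,d=arm.camera("wrist");P=wcloud(d,s);cv2.imwrite("pics/w7.png",im[:,:,::-1])
for cam,PP in(("wrist",P),("top",None)):
    if PP is None: im,d=arm.camera("top");PP=cloud("top",d)
    hsv=cv2.cvtColor(im,cv2.COLOR_RGB2HSV)
    m=(hsv[...,1]<60)&(hsv[...,2]>90)&(abs(PP[...,2]-.016)<.004)&(abs(PP[...,0]-.423)<.12)&(abs(PP[...,1]-.187)<.12)
    m=m&(abs((PP[...,0]-.423)*.888+(PP[...,1]-.187)*.46)<.025)
    Q=PP[m];print(cam,len(Q),cv2.minAreaRect((Q[:,:2]*1000).astype(np.float32)),Q[:,2].mean())
    for t in("bar_center","dish"):
        for r in arm.tip_of(cam,t)[:2]: print(t,np.round(r["centre"],4),r["confidence"])
E
```

```text
tcp [0.42198103 0.18654937 0.19754487] rpy [-3.1392e+00 -3.0000e-04  2.0448e+00] t 11.4833 F [-0.   0.3 -0.3] graspB [-188.   197.7  266.6]
wrist 3748 ((421.4516906738281, 188.41995239257812), (16.30262565612793, 199.05055236816406), 27.55091094970703) 0.01551788169743853
bar_center [0.4237 0.1975 0.0047] 0.88
top 447 ((423.42510986328125, 187.88232421875), (16.219871520996094, 199.9490966796875), 27.09576988220215) 0.015941934188614913
bar_center [0.4231 0.1859 0.0048] 0.88
dish [ 0.6156 -0.3354  0.0019] 0.3
```

```bash
python3 -c "
from h import *
delta([.4225,.188,.002],117.4)"
```

```text
row [0.0018 0.0011 0.3276] turn -0.0051 mm 197 deg 0.5
```

send_rows:
  plan:
    - [[110,0.002,0.001,0.06,-0.005],[110,0.002,0.001,0.12,-0.005],[110,0.002,0.001,0.18,-0.005],[110,0.002,0.001,0.24,-0.005],[110,0.002,0.001,0.29,-0.005],[110,0.002,0.001,0.315,-0.005],[110,0.002,0.001,0.315,-0.005],[110,0.002,0.001,0.315,-0.005]]

```text
time: 12.45
tcp_pos: [0.422, 0.188, 0.0094]
ee_rot: [-3.14, -0.0, 2.05]
ft_force: [0.2, 0.0, -0.3]
opening: 0.0485
```

```bash
python3 chk.py;python3 -c "
from h import *
delta([.4225,.188,.003],117.4)"
```

```text
tcp [0.42199565 0.187962   0.00944885] rpy [-3.1397e+00 -2.0000e-04  2.0496e+00] t 12.45 F [ 0.2  0.  -0.3] graspB [-296.   199.1  112.6]
row [-0.0003  0.0008  0.0107] turn 0.0004 mm 6 deg -0.0
```

send_rows:
  plan:
    - [[110,0,0.001,0.011,0],[180,0,0.001,0.011,0],[255,0,0.001,0.011,0],[255,0,0.001,0.011,0],[255,0,0.001,0.011,0],[255,0,0.001,0.011,0],[255,0,0.001,0.011,0]]
  newtons: 60

```text
time: 13.03
tcp_pos: [0.4235, 0.1886, 0.0042]
ee_rot: [3.14, 0.0, 2.05]
ft_force: [-1.6, -0.7, 11.2]
opening: 0.0145
```

send_rows:
  plan:
    - [[255,0,0,-0.05,0],[255,0,0,-0.11,0],[255,0,0,-0.17,0],[255,0,0,-0.23,0],[255,0,0,-0.3,0],[255,0,0,-0.367,0],[255,0,0,-0.367,0],[255,0,0,-0.367,0]]

```text
time: 13.7
tcp_pos: [0.4242, 0.1889, 0.2262]
ee_rot: [3.136, 0.001, 2.05]
ft_force: [-0.8, -0.2, -2.9]
opening: 0.0144
```

```bash
python3 chk.py; python3 - <<'E'
from h import *
np.set_printoptions(precision=1,suppress=True)
s=arm.observe();im,d=arm.camera("wrist");P=wcloud(d,s)
R=Ro.from_euler("xyz",s["ee_rot"]).as_matrix();T=(P-s["tcp_pos"])@R*1000
hsv=cv2.cvtColor(im,cv2.COLOR_RGB2HSV)
m=(hsv[...,1]<60)&(hsv[...,2]>60)&(T[...,2]>-35)&(T[...,2]<20)&(abs(T[...,1])<25)&(T[...,0]>25)&(T[...,0]<150);Q=T[m]
print(len(Q),Q.min(0),Q.max(0))
top=Q[Q[:,2]<Q[:,2].min()+4];A=np.c_[top[:,0],np.ones(len(top))]
print("z fit",np.linalg.lstsq(A,top[:,2],rcond=None)[0],"y fit",np.linalg.lstsq(A,top[:,1],rcond=None)[0])
# board targets: bar centre over rest (x=-38.3,y=-12.7)
for X in[(-38.3,-12.7,130)]: delta(B(*X)-[0,0,.006],82.4)
E
```

```text
tcp [0.42421712 0.18889404 0.22617509] rpy [3.1359e+00 7.0000e-04 2.0501e+00] t 13.7 F [-0.8 -0.2 -2.9] graspB [-170.   200.3  288.9]
9210 [ 25.   -8.2 -13.7] [100.8   8.   -8.1]
z fit [  0.  -11.2] y fit [ 0.  -0.1]
row [-0.5  0.1  0.1] turn 0.3896 mm 295 deg -35.1
```

```bash
cat >> h.py <<'E'
def notch(h,v): # TCP for the bar centre at h ahead, v above the notch floor middle (mm)
    f=np.array([np.cos(np.radians(-7.6)),np.sin(np.radians(-7.6)),0])
    return B(-38.8,-12.8,30)+f*h/1000+[0,0,(v-3.7)/1000]
E
python3 -c "
from h import *
print(notch(-10.8,90))
delta(notch(-10.8,90),82.4);delta(notch(-10.8,26),82.4)"
```

```text
[ 0.63904195 -0.0547799   0.1946198 ]
row [-0.5257  0.1323  0.0496] turn 0.3896 mm 327 deg -35.1
row [-0.5257  0.1323  0.1563] turn 0.3896 mm 338 deg -35.1
```

send_rows:
  plan:
    - [[255,-0.05,0.013,0,0.05],[255,-0.11,0.028,0,0.1],[255,-0.17,0.043,0,0.15],[255,-0.23,0.058,0,0.2],[255,-0.29,0.073,0,0.25],[255,-0.35,0.088,0,0.3],[255,-0.41,0.103,0,0.35],[255,-0.47,0.118,0,0.39],[255,-0.526,0.132,0.02,0.39],[255,-0.526,0.132,0.05,0.39]]

```text
time: 14.58
tcp_pos: [0.6428, -0.0599, 0.1923]
ee_rot: [3.138, 0.001, 1.434]
ft_force: [-1.2, -1.0, -1.9]
opening: 0.0142
```

send_rows:
  plan:
    - [[255,0,0,0,0],[255,0,0,0,0]]

```text
time: 14.75
tcp_pos: [0.6369, -0.0551, 0.1908]
ee_rot: [-3.136, -0.0, 1.437]
ft_force: [-0.8, -0.5, -1.6]
opening: 0.0143
```

```bash
python3 chk.py; python3 -c "
from h import *
delta(notch(-10.8,24),82.4)"
```

```text
tcp [ 0.63694507 -0.05505652  0.19080143] rpy [-3.1362e+00 -1.0000e-04  1.4368e+00] t 14.75 F [-0.8 -0.5 -1.6] graspB [  8.9 -13.4 120.5]
row [0.0009 0.0034 0.1036] turn -0.0008 mm 62 deg 0.1
```

send_rows:
  plan:
    - [[255,0.001,0.003,0.03,0],[255,0.001,0.003,0.06,0],[255,0.001,0.003,0.085,0],[255,0.001,0.003,0.104,0],[255,0.001,0.003,0.104,0],[255,0.001,0.003,0.104,0],[255,0.001,0.003,0.104,0]]

```text
time: 15.33
tcp_pos: [0.6401, -0.0543, 0.1316]
ee_rot: [-3.14, -0.0, 1.438]
ft_force: [-5.6, 1.7, -4.2]
opening: 0.0142
```

```bash
python3 chk.py; python3 -c "
from h import *
delta(notch(-10.8,24),82.4);delta(notch(-10.8,15),82.4)
im,d=arm.camera('side');cv2.imwrite('pics/s4.png',cv2.resize(im[130:330,150:350],(600,600),interpolation=cv2.INTER_CUBIC)[:,:,::-1])
s=arm.observe();im,d=arm.camera('wrist');P=toB(wcloud(d,s));np.savez('w8.npz',P=P,im=im)
# uphill/downhill wall tops of loose bracket (y 47..67)
m=(P[...,1]>48)&(P[...,1]<66)&(P[...,2]>40)&(P[...,2]<52)&(P[...,0]>-75)&(P[...,0]<0);Q=P[m];print(len(Q),np.histogram(Q[:,0],np.arange(-75,0,3)))
"
```

```text
tcp [ 0.64008643 -0.0542534   0.13158736] rpy [-3.1405e+00 -1.0000e-04  1.4380e+00] t 15.3333 F [-5.6  1.7 -4.2] graspB [-22.6 -12.1  70.3]
row [-0.0011 -0.0016  0.0049] turn -0.0001 mm 3 deg 0.0
row [-0.0011 -0.0016  0.0199] turn -0.0001 mm 12 deg 0.0
2060 (array([  0,   0,   0,   0,   2, 184, 230, 231, 113,   0,   0,   0,   0,
         0,   0,  33, 323, 314, 630,   0,   0,   0,   0,   0]), array([-75, -72, -69, -66, -63, -60, -57, -54, -51, -48, -45, -42, -39,
       -36, -33, -30, -27, -24, -21, -18, -15, -12,  -9,  -6,  -3]))
```

View pics/s4.png

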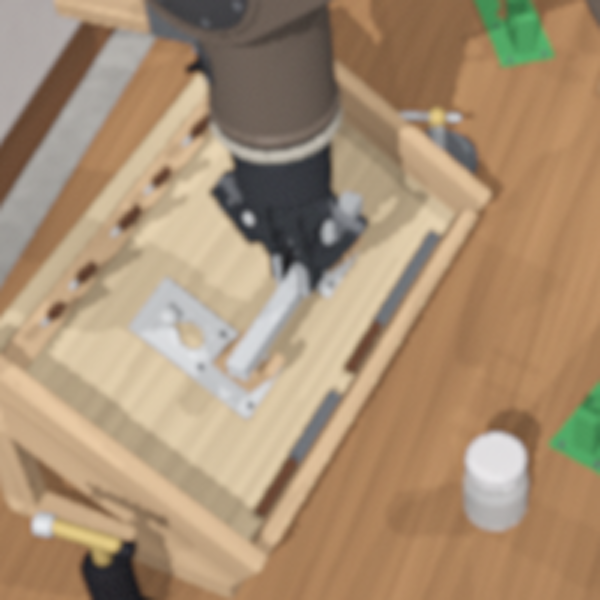

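send_rows:
  plan:
    - [[255,-0.001,-0.002,0,0],[255,-0.001,-0.002,0.005,0],[255,-0.001,-0.002,0.01,0],[255,-0.001,-0.002,0.014,0],[255,-0.001,-0.002,0.017,0],[255,-0.001,-0.002,0.017,0]]

```text
time: 15.93
tcp_pos: [0.6395, -0.0552, 0.1204]
ee_rot: [3.142, -0.0, 1.437]
ft_force: [0.2, 0.3, -2.1]
opening: 0.0141
```

```bash
python3 chk.py; python3 -c "
from h import *
delta(notch(-10.8,15),82.4)"
```

```text
tcp [ 0.63954686 -0.05521338  0.12042724] rpy [ 3.1415 -0.      1.4375] t 15.9333 F [ 0.2  0.3 -2.1] graspB [-29.3 -13.2  61.4]
row [ 0.0006 -0.0009  0.0013] turn -0.0004 mm 1 deg 0.0
```

send_rows:
  plan:
    - [[255,0,0,0.003,0],[255,0,0,0.005,0],[255,0,0,0.005,0]]

```text
time: 16.18
tcp_pos: [0.6397, -0.0552, 0.1177]
ee_rot: [3.141, 0.0, 1.438]
ft_force: [1.8, 0.4, -2.0]
opening: 0.0139
```

```bash
python3 chk.py
```

```text
tcp [ 0.63966094 -0.05519936  0.11765381] rpy [3.1413 0.     1.4376] t 16.1833 F [ 1.8  0.4 -2. ] graspB [-30.8 -13.1  59. ]
```

send_rows:
  plan:
    - [[150,0,0,0,0],[150,0,0,0,0],[130,0,0,0,0],[130,0,0,0,0],[130,0,0,0,0],[130,0,0,-0.05,0],[130,0,0,-0.11,0],[130,0,0,-0.15,0],[130,0,0,-0.15,0],[130,0,0,-0.15,0]]

```text
time: 17.02
tcp_pos: [0.6404, -0.0553, 0.2096]
ee_rot: [3.138, -0.0, 1.438]
ft_force: [-0.4, 0.1, -0.2]
opening: 0.0419
```

```bash
python3 chk.py; cat > bar.py <<'E'
from h import *
np.set_printoptions(precision=1,suppress=True)
s=arm.observe()
for cam in("wrist","side"):
    im,d=arm.camera(cam);P=toB(wcloud(d,s) if cam=="wrist" else cloud(cam,d))
    hsv=cv2.cvtColor(im,cv2.COLOR_RGB2HSV)
    m=(hsv[...,1]<60)&(hsv[...,2]>70)&(P[...,2]>25)&(P[...,2]<70)&(P[...,0]>-70)&(P[...,0]<-10)&(abs(P[...,1]+12.8)<120)
    if cam=="side": m[:, :]=m&True
    Q=P[m]
    for a,b in((-110,-60),(-60,0),(0,40),(40,100)):
        q=Q[(Q[:,1]>a)&(Q[:,1]<b)]
        if len(q)>20: print(cam,(a,b),len(q),"x",np.percentile(q[:,0],[2,98]),"z",np.percentile(q[:,2],[2,50,98]),"y",q[:,1].min(),q[:,1].max())
    cv2.imwrite(f"pics/bar_{cam}.png",im[:,:,::-1])
    for r in arm.tip_of(cam,"bar_center")[:1]: print("bar_center",toB(r["centre"]),r["confidence"])
E
python3 bar.py
```

```text
tcp [ 0.64035571 -0.0552951   0.20955807] rpy [ 3.1384 -0.      1.4375] t 17.0167 F [-0.4  0.1 -0.2] graspB [ 22.4 -13.1 133.9]
wrist (-110, -60) 1385 x [-50.3 -28.9] z [45.4 52.4 57. ] y -109.97695865981831 -60.03327066679802
wrist (-60, 0) 2117 x [-41.7 -29. ] z [47.2 52.3 56.6] y -59.953830061561604 -0.0072360706241732945
wrist (0, 40) 1655 x [-41.9 -29.3] z [47.2 52.  56.4] y 0.01855337942788624 39.99522749668356
wrist (40, 100) 2117 x [-42.6 -29.3] z [45.1 51.7 56.2] y 40.383993888642955 87.17250808072569
bar_center [-41.3  -6.6  41.3] 0.9
side (-110, -60) 155 x [-57.3 -27.9] z [30.2 51.7 59.8] y -109.66293628695325 -60.72369899198215
side (-60, 0) 170 x [-48.1 -28.5] z [44.5 52.1 58.8] y -59.94762949299071 -0.17433496003269586
side (0, 40) 123 x [-48.7 -28.9] z [43.6 51.6 59.4] y 0.26146861520345815 39.89992017637193
side (40, 100) 199 x [-57.2 -26.2] z [31.  50.4 57.7] y 40.45580710596094 90.59072350471334
bar_center [-44.7 -12.   49.5] 0.87
```

```bash
python3 - <<'E'
from h import *
np.set_printoptions(precision=1,suppress=True)
s=arm.observe();print(s["tcp_pos"])
for cam in("wrist","side"):
    im,d=arm.camera(cam);P=toB(wcloud(d,s) if cam=="wrist" else cloud(cam,d))
    hsv=cv2.cvtColor(im,cv2.COLOR_RGB2HSV)
    m=(hsv[...,1]<60)&(hsv[...,2]>70)&(P[...,2]>30)&(P[...,2]<70)&(P[...,0]>-65)&(P[...,0]<-15)
    for a,b in((-50,-20),(0,35)):
        q=P[m&(P[...,1]>a)&(P[...,1]<b)];print(cam,a)
        for x in range(-54,-24,3):
            k=q[abs(q[:,0]-x-1.5)<1.5]
            if len(k)>3: print(x+1.5,len(k),np.percentile(k[:,2],[10,50,90]))
E
```

```text
[ 0.6 -0.1  0.2]
wrist -50
-43.5 14 [55.5 55.9 56.1]
-40.5 210 [54.9 55.9 56.9]
-37.5 254 [52.8 54.  55.3]
-34.5 240 [50.7 51.9 53.3]
-31.5 246 [48.5 49.8 51. ]
-28.5 96 [47.2 48.3 49.3]
wrist 0
-43.5 44 [54.9 55.7 56.3]
-40.5 293 [54.3 55.6 56.5]
-37.5 357 [52.3 53.6 54.9]
-34.5 337 [50.2 51.5 52.7]
-31.5 357 [47.9 49.3 50.7]
-28.5 92 [47.1 48.2 49.2]
side -50
-49.5 4 [43.1 43.9 46.7]
-46.5 8 [47.1 48.6 51.5]
-43.5 7 [51.2 51.9 53.4]
-40.5 15 [53.  55.7 60.2]
-37.5 13 [51.1 55.4 58.5]
-34.5 15 [51.4 54.2 56.3]
-31.5 12 [47.4 50.6 52.6]
-28.5 10 [46.2 47.8 51.3]
side 0
-46.5 13 [45.3 49.  51.6]
-43.5 13 [51.6 52.9 55.5]
-40.5 14 [49.9 56.5 58.1]
-37.5 19 [49.1 53.9 58.2]
-34.5 18 [48.8 52.5 55.6]
-31.5 14 [47.6 50.  53.5]
-28.5 12 [46.3 48.5 52.2]
```

View pics/bar_wrist.png

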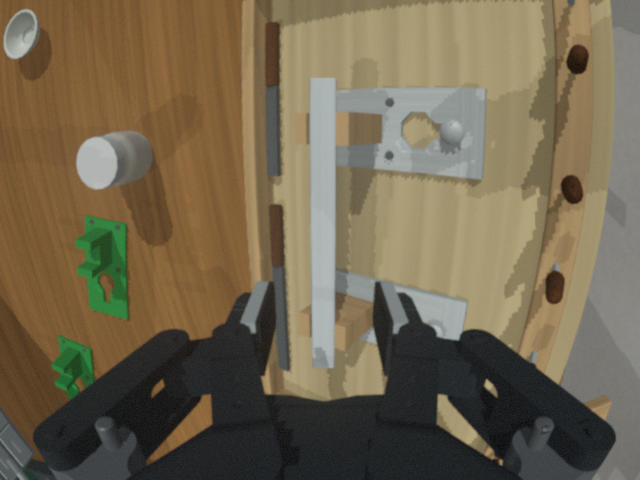

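```bash
python3 -c "
from h import *
delta(notch(17,60),82.4);delta(notch(17,17),82.4)"
```

```text
row [0.0006 0.0465 0.0702] turn -0.0004 mm 51 deg 0.0
row [0.0006 0.0465 0.1418] turn -0.0004 mm 90 deg 0.0
```

send_rows:
  plan:
    - [[255,0,0.02,0,0],[255,0,0.046,0,0],[255,0,0.046,0.03,0],[255,0,0.046,0.07,0],[255,0,0.046,0.1,0],[255,0,0.046,0.125,0],[255,0,0.046,0.141,0],[255,0,0.046,0.141,0],[255,0,0.046,0.141,0]]

```text
time: 18.07
tcp_pos: [0.6666, -0.0588, 0.1229]
ee_rot: [-3.141, 0.0, 1.438]
ft_force: [0.0, 0.3, 0.7]
opening: -0.0002
```

```bash
python3 chk.py; python3 -c "
from h import *
for h in(17,12,8,5): delta(notch(h,17),82.4)"
```

```text
tcp [ 0.66659259 -0.05881728  0.12286188] rpy [-3.1406  0.      1.4375] t 18.0667 F [0.  0.3 0.7] graspB [ -5.6 -13.2  47.7]
row [ 0.0006 -0.0001  0.0021] turn -0.0004 mm 1 deg 0.0
row [ 0.0006 -0.0084  0.0021] turn -0.0004 mm 5 deg 0.0
row [ 0.0006 -0.0151  0.0021] turn -0.0004 mm 9 deg 0.0
row [ 0.0006 -0.0201  0.0021] turn -0.0004 mm 12 deg 0.0
```

Push toward the robot up to 9 mm, then back off, and read.

send_rows:
  plan:
    - [[255,0,-0.004,0.001,0],[255,0,-0.008,0.001,0],[255,0,-0.011,0.001,0],[255,0,-0.014,0.001,0],[255,0,-0.014,0.001,0]]

```text
time: 18.48
tcp_pos: [0.6582, -0.0577, 0.1231]
ee_rot: [3.141, -0.0, 1.437]
ft_force: [0.6, -0.1, -0.5]
opening: 0.0002
```

```bash
python3 chk.py; cat > prof.py <<'E'
from h import *
np.set_printoptions(precision=1,suppress=True)
s=arm.observe();im,d=arm.camera("wrist");P=toB(wcloud(d,s));cv2.imwrite("pics/prof.png",im[:,:,::-1])
hsv=cv2.cvtColor(im,cv2.COLOR_RGB2HSV)
m=(hsv[...,1]<60)&(hsv[...,2]>70)&(P[...,2]>30)&(P[...,2]<70)&(P[...,0]>-65)&(P[...,0]<-15)
for a,b in((-60,-30),(5,35),(66,95)):
    q=P[m&(P[...,1]>a)&(P[...,1]<b)];print(a,len(q),[(x+1.5,len(k),np.median(k[:,2]).round(1)) for x in range(-57,-24,3) for k in [q[abs(q[:,0]-x-1.5)<1.5]] if len(k)>3], q[:,1].max().round(1) if len(q) else "")
E
python3 prof.py
```

```text
tcp [ 0.65823962 -0.05767597  0.12314953] rpy [ 3.1412 -0.      1.4375] t 18.4833 F [ 0.6 -0.1 -0.5] graspB [-12.3 -13.1  52.8]
-60 4 [(-40.5, 4, np.float64(56.1))] -30.0
5 3187 [(-43.5, 43, np.float64(55.7)), (-40.5, 589, np.float64(55.5)), (-37.5, 734, np.float64(53.6)), (-34.5, 742, np.float64(51.4)), (-31.5, 764, np.float64(49.2)), (-28.5, 315, np.float64(47.8))] 35.0
66 2548 [(-43.5, 52, np.float64(55.3)), (-40.5, 467, np.float64(55.0)), (-37.5, 600, np.float64(53.1)), (-34.5, 606, np.float64(50.9)), (-31.5, 618, np.float64(48.7)), (-28.5, 188, np.float64(47.5))] 87.7
```

send_rows:
  plan:
    - [[255,0,-0.004,0,0],[255,0,-0.007,0,0],[255,0,-0.01,0,0],[255,0,-0.01,0,0]]

```text
time: 18.87
tcp_pos: [0.6535, -0.057, 0.1233]
ee_rot: [3.139, -0.0, 1.438]
ft_force: [4.5, -0.8, 1.9]
opening: 0.0003
```

```bash
python3 chk.py;python3 prof.py
```

```text
tcp [ 0.65349431 -0.05702383  0.12327667] rpy [ 3.139  -0.      1.4375] t 18.8667 F [ 4.5 -0.8  1.9] graspB [-16.2 -13.1  55.6]
-60 0 [] 
5 3241 [(-43.5, 163, np.float64(56.3)), (-40.5, 651, np.float64(55.6)), (-37.5, 705, np.float64(53.7)), (-34.5, 796, np.float64(51.6)), (-31.5, 802, np.float64(49.6)), (-28.5, 124, np.float64(48.9))] 35.0
66 2585 [(-43.5, 167, np.float64(56.0)), (-40.5, 529, np.float64(55.2)), (-37.5, 595, np.float64(53.2)), (-34.5, 595, np.float64(51.1)), (-31.5, 638, np.float64(49.1)), (-28.5, 42, np.float64(48.7))] 88.0
```

send_rows:
  plan:
    - [[255,0,-0.003,0,0],[255,0,-0.005,0,0],[255,0,-0.007,0,0],[255,0,-0.007,0,0]]

```text
time: 19.25
tcp_pos: [0.6517, -0.0568, 0.1245]
ee_rot: [3.134, -0.0, 1.437]
ft_force: [12.7, -0.9, 9.4]
opening: 0.0002
```

```bash
python3 chk.py;python3 prof.py
```

```text
tcp [ 0.6517067  -0.05677386  0.12450902] rpy [ 3.1344e+00 -1.0000e-04  1.4375e+00] t 19.25 F [12.7 -0.9  9.4] graspB [-17.  -13.1  57.7]
-60 2 [] -30.1
5 3430 [(-46.5, 13, np.float64(56.7)), (-43.5, 467, np.float64(57.1)), (-40.5, 620, np.float64(55.8)), (-37.5, 687, np.float64(54.3)), (-34.5, 874, np.float64(52.5)), (-31.5, 767, np.float64(51.1))] 35.0
66 2677 [(-46.5, 24, np.float64(56.5)), (-43.5, 381, np.float64(56.8)), (-40.5, 524, np.float64(55.4)), (-37.5, 546, np.float64(53.8)), (-34.5, 653, np.float64(52.0)), (-31.5, 528, np.float64(50.6))] 87.9
```

send_rows:
  plan:
    - [[255,0,-0.003,0,0],[255,0,-0.006,0,0],[255,0,-0.008,0,0],[255,0,-0.008,0,0]]

```text
time: 19.63
tcp_pos: [0.6495, -0.0565, 0.1261]
ee_rot: [3.129, -0.0, 1.437]
ft_force: [17.7, -1.4, 19.9]
opening: -0.0005
```

```bash
python3 chk.py;python3 prof.py
```

```text
tcp [ 0.64945252 -0.05648054  0.12610333] rpy [ 3.1291e+00 -1.0000e-04  1.4375e+00] t 19.6333 F [17.7 -1.4 19.9] graspB [-17.9 -13.1  60.3]
-60 2 [] -30.1
5 3534 [(-46.5, 242, np.float64(58.1)), (-43.5, 537, np.float64(57.7)), (-40.5, 551, np.float64(56.6)), (-37.5, 644, np.float64(55.5)), (-34.5, 1075, np.float64(53.5)), (-31.5, 485, np.float64(53.1))] 35.0
66 2852 [(-46.5, 247, np.float64(57.8)), (-43.5, 440, np.float64(57.2)), (-40.5, 433, np.float64(56.2)), (-37.5, 554, np.float64(54.9)), (-34.5, 888, np.float64(52.8)), (-31.5, 265, np.float64(52.8))] 87.9
```

send_rows:
  plan:
    - [[255,0,-0.002,-0.003,0],[255,0,-0.004,-0.004,0],[255,0,-0.007,-0.004,0],[255,0,-0.01,-0.004,0],[255,0,-0.01,-0.004,0]]

```text
time: 20.1
tcp_pos: [0.6443, -0.0558, 0.1295]
ee_rot: [3.127, -0.0, 1.437]
ft_force: [18.2, -0.5, 32.2]
opening: -0.0002
```

```bash
python3 chk.py;python3 prof.py
```

```text
tcp [ 0.64425139 -0.05577606  0.1295476 ] rpy [ 3.1272e+00 -1.0000e-04  1.4374e+00] t 20.1 F [18.2 -0.5 32.2] graspB [-20.2 -13.1  66.1]
-60 16 [(-49.5, 4, np.float64(60.0)), (-34.5, 10, np.float64(47.6))] -30.0
5 3704 [(-52.5, 29, np.float64(59.1)), (-49.5, 324, np.float64(59.7)), (-46.5, 409, np.float64(59.8)), (-43.5, 419, np.float64(59.8)), (-40.5, 435, np.float64(59.8)), (-37.5, 761, np.float64(59.3)), (-34.5, 1327, np.float64(52.8))] 35.0
66 2955 [(-52.5, 46, np.float64(58.9)), (-49.5, 294, np.float64(59.4)), (-46.5, 321, np.float64(59.5)), (-43.5, 338, np.float64(59.5)), (-40.5, 333, np.float64(59.5)), (-37.5, 1116, np.float64(56.1)), (-34.5, 481, np.float64(52.2))] 87.8
```

send_rows:
  plan:
    - [[255,0,0.005,-0.005,0],[255,0,0.015,-0.01,0],[255,0,0.03,-0.02,0],[255,0,0.03,-0.06,0],[255,0,0.03,-0.1,0],[255,0,0.03,-0.1,0]]

```text
time: 20.65
tcp_pos: [0.6572, -0.0576, 0.1889]
ee_rot: [3.137, 0.0, 1.438]
ft_force: [0.1, -0.7, 0.4]
opening: -0.0001
```

```bash
python3 chk.py;python3 prof.py
```

```text
tcp [ 0.65724803 -0.05756785  0.18890808] rpy [3.1374 0.     1.4375] t 20.65 F [ 0.1 -0.7  0.4] graspB [ 24.6 -13.2 107.2]
-60 662 [(-49.5, 102, np.float64(46.0)), (-46.5, 121, np.float64(46.2)), (-43.5, 87, np.float64(46.2)), (-40.5, 71, np.float64(46.0)), (-37.5, 65, np.float64(46.2)), (-34.5, 216, np.float64(41.5))] -30.0
5 1792 [(-49.5, 141, np.float64(46.1)), (-46.5, 196, np.float64(46.1)), (-43.5, 183, np.float64(46.1)), (-40.5, 224, np.float64(46.3)), (-37.5, 231, np.float64(46.0)), (-34.5, 815, np.float64(39.3))] 35.0
66 1363 [(-52.5, 6, np.float64(45.2)), (-49.5, 122, np.float64(46.0)), (-46.5, 138, np.float64(46.1)), (-43.5, 146, np.float64(46.2)), (-40.5, 157, np.float64(46.2)), (-37.5, 225, np.float64(45.7)), (-34.5, 549, np.float64(39.5))] 87.7
```

View pics/prof.png

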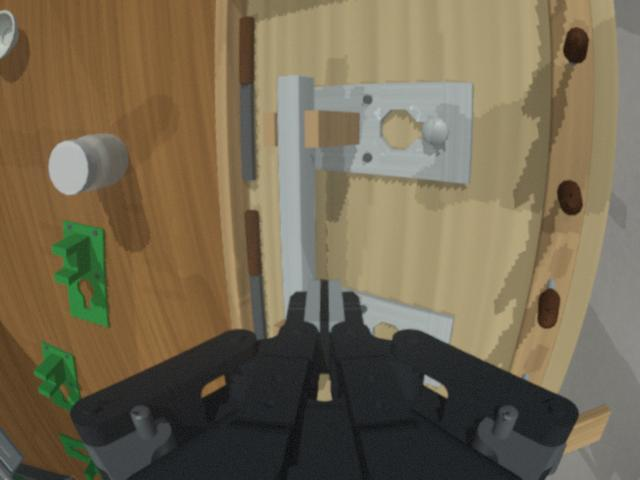

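send_rows:
  plan:
    - [[255,0,-0.03,-0.05,0],[255,0,-0.08,-0.1,0],[255,0,-0.14,-0.12,0],[255,0,-0.18,-0.12,0],[255,0,-0.18,-0.12,0],[255,0,-0.18,-0.12,0]]

```text
time: 21.2
tcp_pos: [0.547, -0.0428, 0.2568]
ee_rot: [-3.141, -0.0, 1.438]
ft_force: [1.1, 0.2, 0.2]
opening: 0.0
```

```bash
python3 chk.py; sed -i 's#pics/w6#pics/w9#' br.py; python3 br.py; python3 prof.py; python3 - <<'E'
from h import *
for c in("top","side"):
    im,d=arm.camera(c)
    for t in("jar","dish","torch","third_hand","bar_center"):
        for r in arm.tip_of(c,t)[:1]: print(c,t,np.round(r["centre"],3),r["confidence"],toB(r["centre"]).round(1) if t=="bar_center" else"")
    if c=="side": cv2.imwrite("pics/fin.png",cv2.resize(im[130:330,150:350],(600,600),interpolation=cv2.INTER_CUBIC)[:,:,::-1])
E
```

```text
tcp [ 0.54702287 -0.04276559  0.2568056 ] rpy [-3.1406 -0.      1.4375] t 21.2 F [1.1 0.2 0.2] graspB [-27.6 -13.1 226.6]
57 4978 slopes [ 0.   -0.06] z at mid 4.16035875508473 ((-10.63958740234375, 56.87004089355469), (121.1523666381836, 56.53538513183594), 0.29580157995224) head [29.96 56.98 11.37]
-83 3675 slopes [-0.01 -0.11] z at mid 4.144157004263548 ((-9.375045776367188, -82.94937133789062), (120.77540588378906, 57.263248443603516), 0.33169326186180115) head [ 30.54 -81.98  11.29]
-60 757 [(-49.5, 82, np.float64(45.9)), (-46.5, 121, np.float64(46.1)), (-43.5, 112, np.float64(46.1)), (-40.5, 111, np.float64(46.3)), (-37.5, 125, np.float64(46.1)), (-34.5, 206, np.float64(41.5))] -30.0
5 889 [(-49.5, 118, np.float64(46.1)), (-46.5, 136, np.float64(46.3)), (-43.5, 137, np.float64(46.1)), (-40.5, 133, np.float64(46.2)), (-37.5, 144, np.float64(46.2)), (-34.5, 218, np.float64(40.6))] 35.0
66 667 [(-52.5, 10, np.float64(45.5)), (-49.5, 86, np.float64(46.2)), (-46.5, 101, np.float64(46.2)), (-43.5, 98, np.float64(46.1)), (-40.5, 103, np.float64(46.2)), (-37.5, 112, np.float64(46.2)), (-34.5, 148, np.float64(39.8))] 87.6
top jar [ 0.447  0.019 -0.   ] 0.67 
top third_hand [ 0.614 -0.335 -0.   ] 0.65 
side jar [0.449 0.019 0.001] 0.82 
side dish [0.326 0.195 0.002] 0.94 
side torch [ 0.69   0.216 -0.002] 0.94 
side third_hand [ 0.614 -0.334  0.004] 0.41 
side bar_center [ 0.638 -0.053  0.112] 0.94 [-46.4 -11.5  39.9]
```

View pics/fin.png

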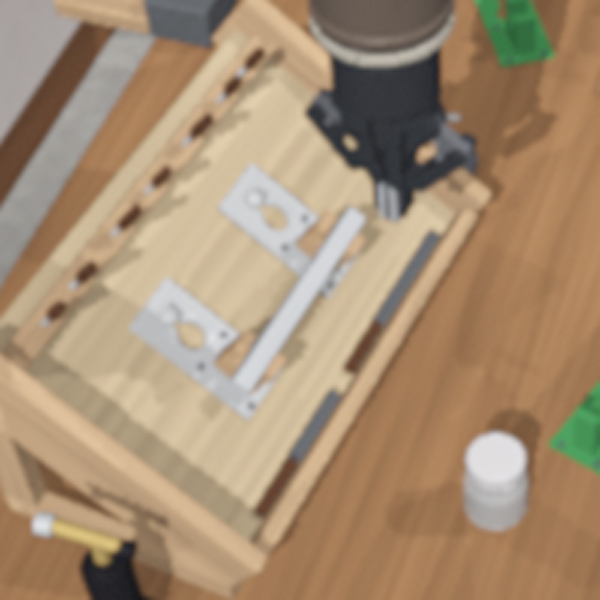

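```bash
python3 -c "
from plant import arm
print(arm.close_job())"
```

```text
the job is handed in; nothing more can be done
None
```

The rail is up: the loose bracket hangs on the bare screw and the square bar lies in both notches. I handed the job in at about 21 s of the 54 s. `close_job()` gives no verdict, so this rests on my own last measurements.

**How it went**
- **Bracket:** I gripped the grey bracket by its block and pressed it on bare board until it lay parallel to the slope. I put the keyhole over the head and slid it about 24 mm down until the screw stopped it.
- **Bar:** When I let go of it, the bar jammed about 33° rolled, across the tops of the notches. I rolled it upright with the shut fingertips, pushing from the uphill side, and it then dropped home.

**Last checks**
- **Bracket:** The plate is flat to within 0.1° and upright to within 0.4°. It sits about 1.3 mm lower than the fixed bracket, and the limit is 4 mm.
- **Bar:** Its top is at 46.1 mm from the board at all three places I measured (46 mm when seated). It is within about 1 mm of centred along y, judged from its left end. It lies against the lower notch walls, about 3 to 4 mm low in x; the limit is 6 mm.
- **Other things:** The jar, torch, dish and clamp stand were found where they began, within the networks' error. The top view did not find the torch or dish, so those two rest on the side view alone.
- **Robot:** It stood clear of everything at the end, with about 1 N of force reading.

**Disagreement:** The network's side-view bar centre was (-46, -11.5, 40) mm. Against my -38.4 mm for the rest point, its x would be about 8 mm low, outside the limit. I went by the depth measurement, because the notch walls cannot let the bar lie that far down.

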